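Hold a bag clip open over a bakery price card

TASK

Squeeze the red-and-white clip open, take it off the rack and bring it down over the middle of the price card's top edge, red lever on the picture side, so that about a centimetre or two of the card stands between the wide-open jaws and neither jaw touches it; a colleague will slip a ticket in there. Finish while still holding it: the gripper keeps the clip squeezed open, upright and still over the card. Do not knock the card, and leave the green clip, tape dispenser, jar and loaf where they are.

Things in the scene. Friction and masses are not known exactly. Their poses are not given: they have to be found in the camera images.
- clip_grip (a point): Bag clip, 36 mm wide, 80 g, red front lever, white back lever, parked jaws down on the rack's fin. Point to grip: midway between the flat squeeze handles (their tops 13 mm above it, lower ends 24 mm below), 30 mm above the hinge pin, 70 mm above the jaw tips. x: level, from white lever to red (squeeze along x); y: along the pin; z: up.
- clip_front (a joint): Opening angle of the red lever, rad (white mirrors it): 0 parked, jaws on the 4 mm fin; 0.26 at the stop, tips 24 mm apart. Over the handles' outer faces: parked 43 mm at the grip point, 50 mm at the top; at the stop parallel, 26 mm. Spring: 4 N per handle to start, 11 N at the stop; more grip does no harm; it closes when let go.
- clip_tip_front (a point): Inner lower edge of the red lever's jaw, at mid-width: 40 mm below the pin when parked, 38 mm below when fully open (then 12 mm to the red side of the clip's mid-plane). The space between the jaws is clear for 30 mm up from the tips.
- clip_tip_back (a point): The same point on the white lever's jaw, on the other side.
- card_top (a point): Middle of the top edge of a stiff cream price card, 4 mm thick, 120 mm wide, fixed upright in a dark wooden foot 60 x 130 x 20 mm; top edge 130 mm above the counter. x: level, normal to the card, out of its picture side (brown loaf, orange band; the back is blank); y: along the top edge; z: up.
- rack: Fixed clip rack: wooden block 60 x 220 x 25 mm, origin at the centre of its underside, with an upright aluminium fin 4 mm thick, 200 mm long along y, rising 18 mm from the block's top. Clips stand on the block astride the fin, axes parallel to the rack's. Lift a clip straight up by over 20 mm to clear the fin.
- spare_grip (a point): All-green clip of the same shape on the same rack, at least 80 mm away; same point as clip_grip. Leave it parked.
- tape: Teal tape dispenser, 130 x 50 x 68 mm, long along its x; origin at the centre of its underside. Leave alone.
- jar: Jar with a red lid, 68 mm across, 90 mm tall; origin at the centre of its underside. Leave alone.
- loaf: Round brown loaf, 90 mm across, 45 mm tall; origin at the centre of its underside. Leave alone.
There are look-alikes about, which are no part of the job. There is more than one size of the part that bears clip_grip; the job needs the largest. Of the things that look like the rack, take the one that is nearest to the robot's base at the start.

How it is judged:
By the outcome, as a careful person would: the job done as asked, in the order asked, and still so for the second after the job is handed in, while the arm keeps its last pose, push and grip.
It also fails if it takes over 38 s, if anything falls off the work surface, if the arm or the gripper's body presses on something with over 40 N, if the wrist force passes 120 N, or if a joint passes its speed limit or range.

ROBOT

A 6-joint arm with a two-finger parallel gripper is mounted at the origin on the work surface. World frame = base frame: x ahead of the robot, y to its left, z up, the work surface at z = 0. Lengths are in m, angles in rad, forces in N, time in s.
With the tool pointing down it reaches from about 0.275 to 0.725 m from the base axis. Payload 15.9 kg.
Tool frame: the origin (TCP) lies midway between the tips of the shut fingers; the grasp point (between the pads) lies 19 mm behind it; z points along the fingers, y is the line along which they close (so a half turn about z gives the same grasp; the last joint's range is limited). The gripper opens to 85 mm and grips with 20 to 120 N. Pads are 22 mm wide; open, the fingers measure 114 mm over their backs; the gripper's body (76 mm by 85 mm) begins 54 mm behind the grasp point. The pads swing forward as they close: fully open they stand 13 mm farther back than shut.
Start: joints at [1.302, 0.213, -0.034, 1.323, 0, 1.571], TCP at [0.133, 0.482, 0.231] pointing down, gripper open.
Joint ranges: [-2.98, 2.98], [-0.74, 1.72], [-1.14, 1.35], [-2.1, 2.04], [-1.57, 1.44], [-3.14, 3.14]. Speed limits (rad/s): [1.89, 1.89, 2.39, 2.57, 3.14, 3.14].

INTERFACE

Orientations are given as a unit quaternion [w, x, y, z].
In Python, from cell import env, vision, job gives the robot as it stands.
- The arm moves only by the shell command python3 -m creep 'ROWS'. ROWS is JSON, one flat list of numbers, 7 for each row, row after row: the shift along the tool's x, y, z in mm, then the turn, a rotation vector about the tool's x, y, z in rad, then the gripper command: -1 is shut, 1 is fully open, values between are in proportion. A call has 1 to 12 rows; each row shifts and turns the commanded pose from where the row before left it, along the tool's axes as they then stand; what a row does not reach is not made up. A row lasts 1/12 s, in which the tool goes at most 41.7 mm and 7.16 degrees, less where a joint would pass 70% of its speed; a pose out of reach is approached as far as the arm can. A call with a gripper value outside its range is refused whole. The fingers move at their own pace and stop on an object; the grip force is fixed at half the most. Time passes only in rows, so rows that do not move let the fingers close. It gives the time, the measured TCP pose, the force, the opening and the grip force at its end, in the units of the state.
- env.observe(): the state, without advancing time (a new reading comes with each control period).
- vision.read_camera(name): name is "scene" or "top" or "wrist"; returns the picture (384x512x3 uint8, red, green, blue); there is no depth.
- vision.get_calibration(name): a dict with "camera_matrix" (3x3 intrinsics, pixels), "origin" and "rotation" of the camera in the world; the wrist camera has in their place "tool_from_camera" (4x4, takes a point from camera to tool coordinates, whose origin is the TCP and whose axes are the flange's). Camera axes: x right, y up, looking along -z (the intrinsics and any distortion apply to the point x, -y, -z); pixel columns grow to the right and rows downward; lengths in m; the calibration is good to about 2 mm. A picture is of the moment at which its call begins: read the wrist's pose just before it. get_calibration takes no time and is no camera call.
- job.close_job(): hands the job in; it is judged then, once.
The state is a dict: "time_s": time; "joint_positions": joint angles; "joint_vel": joint speeds; "joint_torque": joint torques, N m; "tcp_pos": TCP position; "ee_rot": TCP orientation; "contact_force": force on the tool from outside, world axes, zero at the start; "wrist_torque": the same for the moment, N m; "opening": finger opening in m; "grip_force": force on a finger pad.
Only numpy, scipy, OpenCV 4.12 (cv2) and the standard library are available. Lean on these libraries where they do the work, as an engineer would, in place of code of your own. Each camera call takes 0.05 s, during which the arm holds its last target. There are 200 camera calls.

## Working session

There is one attempt and no reset: what is moved stays moved. The work goes in short steps, Python scripts to look and compute and a shell command to move; the robot and the scene stay as the last step left them, time stands still between calls to the robot, and variables do not carry over. Pictures are saved under pics/ and viewed, at most 10 in all, crops included, and the job is handed in when it is done.

```bash
mkdir -p pics; ls
python3 - <<'E'
from cell import env,vision
import cv2,numpy as np
s=env.observe(); print(s)
a=vision.read_camera("scene");b=vision.read_camera("top")
cv2.imwrite("pics/s0.png",a[...,::-1]);cv2.imwrite("pics/t0.png",b[...,::-1])
for n in("scene","top","wrist"):print(n,vision.get_calibration(n))
E
```

```text
pics
{'time_s': 0.0, 'joint_positions': array([ 1.30194574e+00,  2.13369950e-01, -3.50412573e-02,  1.32348733e+00,
       -8.28897761e-06,  1.57079921e+00]), 'joint_vel': array([ 0.00036318,  0.00075455,  0.00035059, -0.00192522, -0.00063927,
       -0.0009561 ]), 'joint_torque': array([-2.50649879e-03, -6.86158490e+01,  4.87112439e+01,  1.75586011e-02,
       -2.57620823e-04,  3.71373528e-05]), 'tcp_pos': array([0.13272735, 0.48172225, 0.23081634]), 'ee_rot': array([-6.97514865e-05,  1.34022218e-01,  9.90978174e-01, -5.46687538e-04]), 'contact_force': array([-0.28403963,  0.41661644,  0.81679344]), 'wrist_torque': array([-0.02434065, -0.01840944,  0.03232918]), 'grip_force': 0.0, 'opening': 0.08541913708403301}
scene {'camera_matrix': array([[429.26425034,   0.        , 256.34996071],
       [  0.        , 429.26425034, 187.07895576],
       [  0.        ,   0.        ,   1.        ]]), 'origin': array([1.14908442, 0.18339664, 0.90270129]), 'rotation': array([0.55664329, 0.18348575, 0.25795333, 0.76807637])}
top {'camera_matrix': array([[424.12121825,   0.        , 251.10775548],
       [  0.        , 424.12121825, 192.57827501],
       [  0.        ,   0.        ,   1.        ]]), 'origin': array([4.12354037e-01, 7.59635194e-04, 1.26118631e+00]), 'rotation': array([-0.69402643, -0.06184305,  0.05606706,  0.71509387])}
wrist {'camera_matrix': array([[326.27113922,   0.        , 259.96442224],
       [  0.        , 326.27113922, 193.19034271],
       [  0.        ,   0.        ,   1.        ]]), 'tool_from_camera': array([[ 3.26551925e-04,  9.45387367e-01,  3.25948798e-01,
         8.52955129e-02],
       [ 9.99999683e-01, -5.45304181e-04,  5.79759349e-04,
         2.03117838e-05],
       [ 7.25838407e-04,  3.25948505e-01, -9.45387246e-01,
        -1.42872172e-01],
       [ 0.00000000e+00,  0.00000000e+00,  0.00000000e+00,
         1.00000000e+00]])}
```

View pics/s0.png

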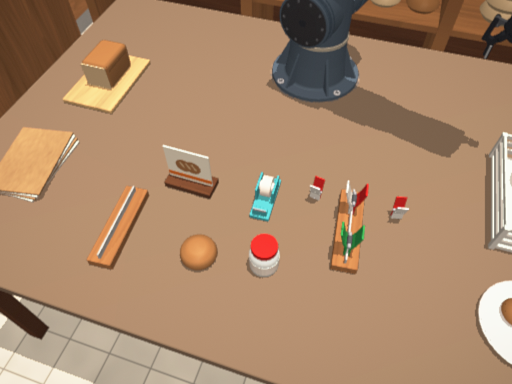

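View pics/t0.png

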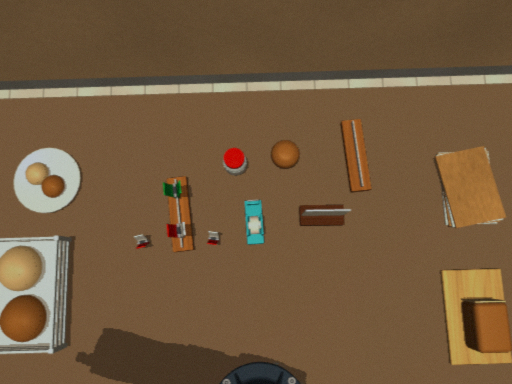

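The scene view shows three red-and-white clips: a large one on the rack at (357,197), and small ones at (317,187) and (399,207). The largest stands on the clip-bearing rack, so it fits. There are two racks: (348,230) with clips, and an empty one at (120,225). I'll measure both and enlarge the top view.

```bash
cat > h.py <<'E'
import numpy as np,cv2
from scipy.spatial.transform import Rotation as R
from cell import env,vision
def q(w): return R.from_quat([w[1],w[2],w[3],w[0]])
def pose(name,s=None):
    c=vision.get_calibration(name)
    if name!="wrist": return c["camera_matrix"],np.array(c["origin"]),q(c["rotation"]).as_matrix()
    T=c["tool_from_camera"];Rt=q(s["ee_rot"]).as_matrix()
    return c["camera_matrix"],s["tcp_pos"]+Rt@T[:3,3],Rt@T[:3,:3]
def ray(name,uv,s=None):
    K,o,M=pose(name,s); d=np.linalg.inv(K)@[uv[0],uv[1],1]
    return o,M@(d*[1,-1,-1])
def onz(name,uv,z,s=None):
    o,d=ray(name,uv,s); return o+d*(z-o[2])/d[2]
def proj(name,P,s=None):
    K,o,M=pose(name,s); p=M.T@(np.array(P)-o)*[1,-1,-1]; p=K@p; return p[:2]/p[2]
def tri(rays):
    A=0;b=0
    for o,d in rays:
        d=d/np.linalg.norm(d);m=np.eye(3)-np.outer(d,d);A=A+m;b=b+m@o
    return np.linalg.solve(A,b)
E
python3 - <<'E'
from h import *
for n,uv,z in[("rackL",(180,215),.025),("rackL top end",(176,178),.025),("rackL bot",(183,250),.025),("rackR",(356,155),.025),("tape",(254,222),.05),("cardfoot",(322,215),.02),("card mid",(327,211),.13),("clip",(178,229),.08)]:
    p=onz("top",uv,z); print(n,p.round(3),"dist",np.hypot(*p[:2]).round(3))
t=cv2.imread("pics/t0.png");s=cv2.imread("pics/s0.png")
A=cv2.resize(t[165:260,125:225],(400,380),interpolation=cv2.INTER_CUBIC)
B=cv2.resize(s[170:275,300:410],(400,380),interpolation=cv2.INTER_CUBIC)
C=cv2.resize(t[190:240,290:360],(400,220),interpolation=cv2.INTER_CUBIC)
D=cv2.resize(s[140:200,155:235],(400,220),interpolation=cv2.INTER_CUBIC)
cv2.imwrite("pics/c0.png",np.vstack([np.hstack([A,B]),np.hstack([C,D])]))
E
```

```text
rackL [0.561 0.218 0.025] dist 0.602
rackL top end [0.672 0.23  0.025] dist 0.71
rackL bot [0.458 0.21  0.025] dist 0.504
rackR [ 0.725 -0.309  0.025] dist 0.788
tape [0.531 0.002 0.05 ] dist 0.531
cardfoot [ 0.548 -0.198  0.02 ] dist 0.583
card mid [ 0.547 -0.195  0.13 ] dist 0.58
clip [0.515 0.214 0.08 ] dist 0.558
```

View pics/c0.png

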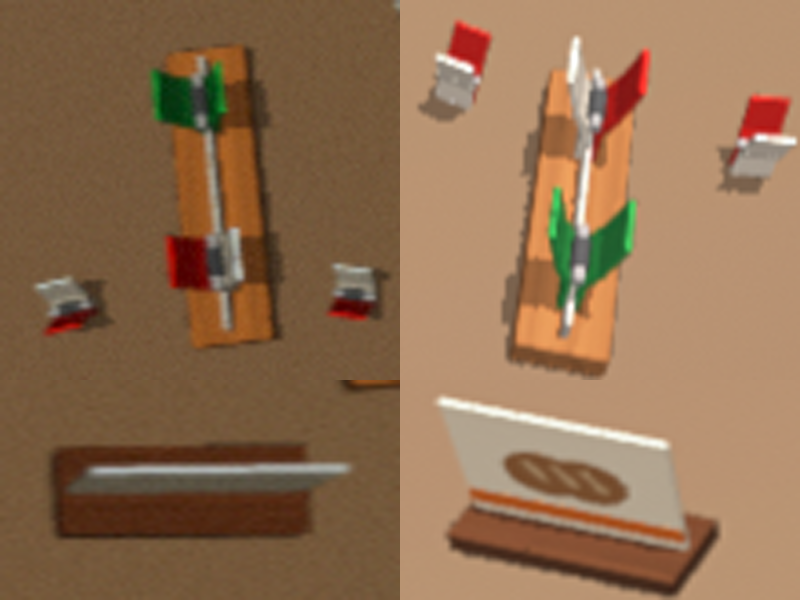

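Crop: the large clip sits on the left rack (red lever on the +y side, white toward the right), with the green clip farther out. The two small red-and-white clips beside the rack are look-alikes. The left rack is nearest (0.60 m vs 0.79 m). The card's picture side faces the scene camera (+x). Next I go above the clip for a close look.

```bash
python3 -m creep '[-36,-13,1,0,0,0,1,-36,-13,1,0,0,0,1,-36,-13,1,0,0,0,1,-36,-13,1,0,0,0,1,-36,-13,1,0,0,0,1,-36,-13,1,0,0,0,1,-36,-13,1,0,0,0,1,-36,-13,1,0,0,0,1,-36,-13,1,0,0,0,1,-36,-13,1,0,0,0,1,-36,-13,1,0,0,0,1,-36,-13,1,0,0,0,1]'
python3 -m creep '[0,0,0,0,0,-0.09,1,0,0,0,0,0,-0.09,1,0,0,0,0,0,-0.09,1,0,0,0,0,0,-0.09,1,0,0,0,0,0,0,1,0,0,0,0,0,0,1]'
python3 - <<'E'
from h import *
s=env.observe(); w=vision.read_camera("wrist"); np.save("s1.npy",s,allow_pickle=True)
cv2.imwrite("pics/w1.png",w[...,::-1]); print(s["tcp_pos"],s["ee_rot"],s["time_s"],s["contact_force"])
M=q(s["ee_rot"]).as_matrix();print(M.round(3))
E
```

```text
time_s: 1.1
tcp_pos: [0.5091, 0.2153, 0.219]
ee_rot: [-0.0, 0.134, 0.991, -0.0]
contact_force: [0.4, 0.8, 1.0]
opening: 0.0853
grip_force: 0.0
time_s: 1.6
tcp_pos: [0.5077, 0.2169, 0.2191]
ee_rot: [-0.0, -0.044, 0.999, -0.0]
contact_force: [-1.2, 0.6, 0.8]
opening: 0.0851
grip_force: 0.0
[0.5077419  0.21686423 0.21909385] [-1.94443870e-04 -4.41794815e-02  9.99023588e-01 -8.22905660e-05] 1.6 [-1.15214476  0.56321831  0.75689695]
[[-0.996 -0.088 -0.   ]
 [-0.088  0.996 -0.   ]
 [ 0.    -0.    -1.   ]]
```

View pics/w1.png

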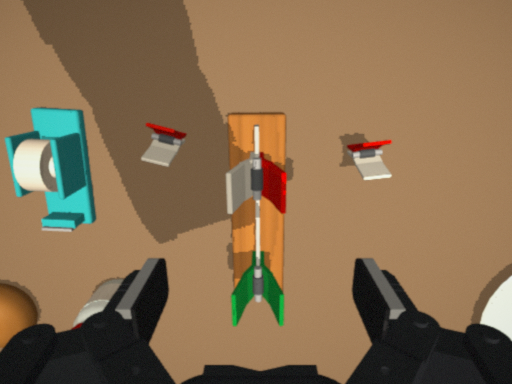

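The wrist view shows the large clip at (257,185): white lever left (outer edge about column 227), red lever right (about column 286), hinge near (257,181). The fin and rack look aligned with the image columns, and the green clip is below at (258,290).

Run:
```python
from h import *
s=np.load("s1.npy",allow_pickle=True).item(); w=cv2.imread("pics/w1.png").astype(int)
b,g,r=w[...,0],w[...,1],w[...,2]
red=(r>120)&(g<60)&(b<60); wh=(np.minimum(np.minimum(r,g),b)>120)
def rng(m,c0,c1,r0,r1,name):
    y,x=np.nonzero(m[r0:r1,c0:c1]);print(name,x.min()+c0,x.max()+c0,y.min()+r0,y.max()+r0)
    e=[(x.min()+c0,y[x<=x.min()+1]+r0),(x.max()+c0,y[x>=x.max()-1]+r0)]
    for c,yy in e: print("  col",c,"rows",yy.min(),yy.max())
rng(red,255,300,140,225,"red"); rng(wh,215,252,150,225,"white")
M=q(s["ee_rot"]).as_matrix()
def tool(P):return M.T@(P-s["tcp_pos"])
for n,uv,z in[("redtop a",(286,184),.108),("redtop b",(286,212),.108),("wtop a",(227.,173),.108),("wtop b",(227,213),.108),("hinge",(257,181),.067),("fin near",(257,125),.043),("fin mid",(258,240),.043),("rack TL",(228,114),.025),("rack TR",(285,114),.025)]:
    P=onz("wrist",uv,z,s);print(n,P.round(4),(tool(P)*1000).round(1))
```

```text
red 260 286 152 212
  col 260 rows 152 194
  col 286 rows 172 209
white 226 251 159 213
  col 226 rows 173 211
  col 251 rows 159 195
redtop a [0.5002 0.2378 0.108 ] [  5.7  21.5 111.1]
redtop b [0.5246 0.2406 0.108 ] [-19.   22.2 111.1]
wtop a [0.4952 0.1893 0.108 ] [ 14.9 -26.3 111.1]
wtop b [0.53   0.1913 0.108 ] [-19.9 -27.4 111.1]
hinge [0.5121 0.2147 0.067 ] [ -4.2  -2.5 152.1]
fin near [0.4632 0.2103 0.043 ] [ 44.9  -2.6 176.1]
fin mid [0.586  0.2219 0.043 ] [-78.5  -1.8 176.1]
rack TL [0.4572 0.1802 0.025 ] [ 53.5 -32.  194.1]
rack TR [0.4521 0.2375 0.025 ] [ 53.6  25.5 194.1]
```

```bash
python3 -m creep '[-3,-2.5,25,0,0,0,1,0,0,30,0,0,0,1,0,0,30,0,0,0,1,0,0,25,0,0,0,1,0,0,20,0,0,0,1,0,0,13,0,0,0,1,0,0,0,0,0,0,1,0,0,0,0,0,0,1]'
python3 -m creep '[0,0,0,0,0,0,-0.1,0,0,0,0,0,0,-0.3,0,0,0,0,0,0,-0.5,0,0,0,0,0,0,-1,0,0,0,0,0,0,-1,0,0,0,0,0,0,-1,0,0,0,0,0,0,-1,0,0,0,0,0,0,-1,0,0,0,0,0,0,-1]'
python3 -m creep '[0,0,0,0,0,0,-1,0,0,0,0,0,0,-1,0,0,0,0,0,0,-1,0,0,0,0,0,0,-1]'
```

```text
time_s: 2.32
tcp_pos: [0.5107, 0.2146, 0.0762]
ee_rot: [-0.0, -0.045, 0.999, -0.0]
contact_force: [-0.0, -0.3, 0.9]
opening: 0.0851
grip_force: 0.0
time_s: 3.07
tcp_pos: [0.5128, 0.2146, 0.0786]
ee_rot: [0.002, -0.045, 0.999, -0.0]
contact_force: [0.1, -5.4, 20.9]
opening: 0.0236
grip_force: 62.8
time_s: 3.4
tcp_pos: [0.5128, 0.2146, 0.0785]
ee_rot: [0.002, -0.045, 0.999, -0.0]
contact_force: [-0.2, -6.1, 21.7]
opening: 0.0235
grip_force: 62.8
```

```bash
python3 -m creep '[0,0,-5,0,0,0,-1,0,0,-8,0,0,0,-1,0,0,-12,0,0,0,-1,0,0,-20,0,0,0,-1,0,0,-30,0,0,0,-1,0,0,-30,0,0,0,-1,0,0,-30,0,0,0,-1,0,0,-15,0,0,0,-1,0,0,0,0,0,0,-1,0,0,0,0,0,0,-1,0,0,0,0,0,0,-1]'
python3 - <<'E'
from h import *
s=env.observe(); w=vision.read_camera("wrist");a=vision.read_camera("scene")
K=cv2.resize(a[130:290,290:430],(525,600),interpolation=cv2.INTER_CUBIC)
cv2.imwrite("pics/c2.png",np.hstack([cv2.resize(w,(270,202)).repeat(1,0) if 0 else np.vstack([w[:300,120:390],np.zeros((300,270,3),np.uint8)]),K])[...,::-1]); print(s["tcp_pos"],s["contact_force"],s["opening"])
E
```

```text
time_s: 4.32
tcp_pos: [0.5107, 0.2146, 0.2255]
ee_rot: [-0.001, -0.046, 0.999, -0.0]
contact_force: [0.8, -0.6, -1.0]
opening: 0.0234
grip_force: 61.4
[0.51065028 0.21458023 0.22550138] [ 0.75287996 -0.60122411 -0.96962641] 0.02336101015875896
```

View pics/c2.png

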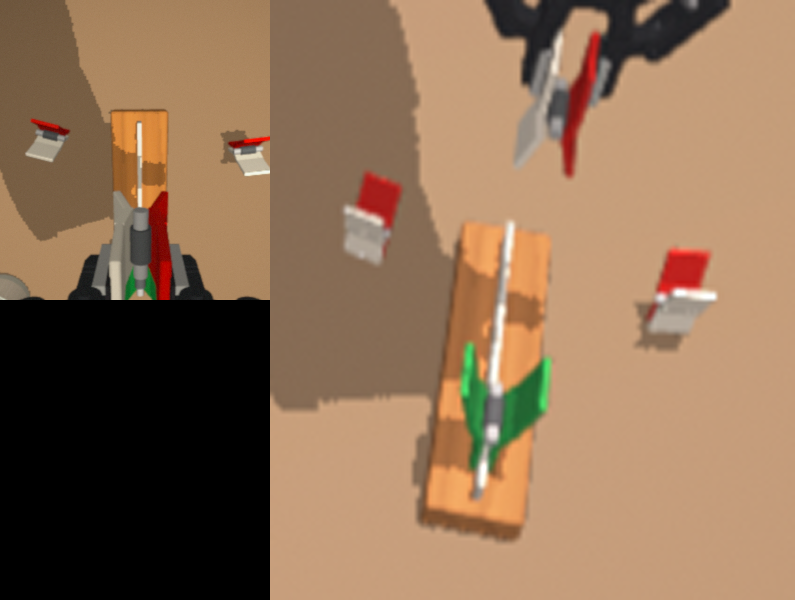

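The clip is squeezed open and free of the fin: gripper at (560,100) in the crop, rack and green clip undisturbed. Now I measure the card's top edge by triangulating its end corners in two views.

Run:
```python
from h import *
E=[((305.4,210.3),(162.4,145.7)),((351.3,209.8),(208.4,157.3))]
P=[tri([ray("top",a),ray("scene",b)]) for a,b in E]
Z=[onz("top",a,.13) for a,_ in E]; S=[onz("scene",b,.13) for _,b in E]
for n,v in(("tri",P),("top",Z),("scene",S)):
    v=np.array(v);d=v[0]-v[1];print(n,v.round(4).tolist(),"mid",v.mean(0).round(4),"len",np.linalg.norm(d).round(4),"y-axis deg",np.degrees(np.arctan2(d[1],d[0])).round(2))
```

```text
tri [[0.5695, -0.1796, 0.1768], [0.5372, -0.206, 0.1123]] mid [ 0.5533 -0.1928  0.1445] len 0.0769 y-axis deg 39.2
top [[0.5504, -0.1369, 0.13], [0.548, -0.2598, 0.13]] mid [ 0.5492 -0.1983  0.13  ] len 0.1229 y-axis deg 88.89
scene [[0.5503, -0.2587, 0.13], [0.5503, -0.1382, 0.13]] mid [ 0.5503 -0.1985  0.13  ] len 0.1205 y-axis deg -90.01
```

```bash
python3 -m creep '[0,-20,-3,0,0,0,-1,0,-35,0,0,0,0,-1,0,-38,0,0,0,0,-1,0,-38,0,0,0,0,-1,0,-38,0,0,0,0,-1,0,-38,0,0,0,0,-1,0,-38,0,0,0,0,-1,0,-38,0,0,0,0,-1,0,-38,0,0,0,0,-1,0,-38,0,0,0,0,-1,0,-36,0,0,0,0,-1,-2,-20,0,0,0,0,-1]'
python3 -m creep '[0,0,0,0,0,0.119,-1,0,0,0,0,0,0.119,-1,0,0,0,0,0,0.119,-1,0,0,0,0,0,0.119,-1,0,0,0,0,0,0.119,-1,0,0,0,0,0,0.119,-1,0,0,0,0,0,0.119,-1]'
python3 -m creep '[0,0,0,0,0,0.119,-1,0,0,0,0,0,0.119,-1,0,0,0,0,0,0.119,-1,0,0,0,0,0,0.119,-1,0,0,0,0,0,0.119,-1,0,0,0,0,0,0.119,-1,0,0,0,0,0,0.119,-1,0,0,0,0,0,0,-1,0,0,0,0,0,0,-1,0,0,0,0,0,0,-1]'
python3 - <<'E'
from h import *
s=env.observe(); w=vision.read_camera("wrist");np.save("s3.npy",s,allow_pickle=True)
cv2.imwrite("pics/w3.png",w[...,::-1]); M=q(s["ee_rot"]).as_matrix();print(M.round(3),s["joint_positions"].round(2))
E
```

```text
time_s: 5.42
tcp_pos: [0.55, -0.2018, 0.2281]
ee_rot: [-0.001, -0.044, 0.999, 0.0]
contact_force: [1.1, 0.1, -0.6]
opening: 0.0238
grip_force: 61.4
time_s: 6.0
tcp_pos: [0.5504, -0.1982, 0.2282]
ee_rot: [-0.001, 0.365, 0.931, -0.0]
contact_force: [1.0, -0.4, -0.7]
opening: 0.0231
grip_force: 61.4
time_s: 6.83
tcp_pos: [0.5506, -0.1983, 0.2288]
ee_rot: [-0.0, 0.707, 0.707, -0.0]
contact_force: [-0.0, 0.2, -0.7]
opening: 0.0235
grip_force: 61.4
[[-0.     1.    -0.001]
 [ 1.     0.     0.   ]
 [ 0.    -0.001 -1.   ]] [-0.35  0.4   0.21  1.38  0.    1.22]
```

View pics/w3.png

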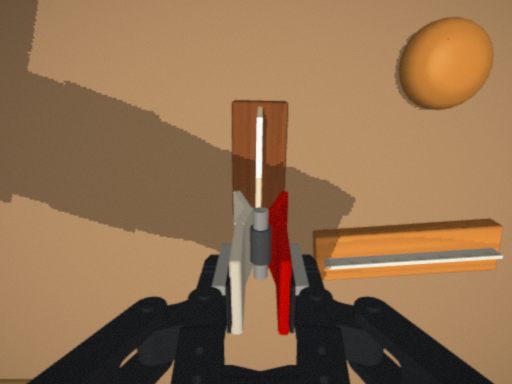

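The wrist view shows the card's top edge running down column about 260 (rows 117–205), between the white jaw tip (about 238,195) and red jaw tip (about 284,195). Red is on the +x picture side. Now I compute the offsets.

Run:
```python
from h import *
s=np.load("s3.npy",allow_pickle=True).item(); w=cv2.imread("pics/w3.png").astype(int)
for r in (112,118,125,150,175,190,196,200,204):
    print(r,[(c,w[r,c].tolist()) for c in range(252,268,2)] if r in(112,150) else "", end=" ")
    L=w[r].sum(1); 
    c=np.nonzero(w[r,252:268,0]>110)[0]+252
    print("bright",c.min() if len(c) else None,c.max() if len(c) else None)
b,g,r=w[...,0],w[...,1],w[...,2]
red=(r>110)&(g<50)&(b<50); wh=(w.min(2)>95)
for row in(192,195,198,202,206,210,216):
    x=np.nonzero(red[row,264:300])[0]+264; y=np.nonzero(wh[row,225:254])[0]+225
    print(row,"red",x.min() if len(x) else 0,x.max() if len(x) else 0,"white",y.min() if len(y) else 0,y.max() if len(y) else 0)
for n,uv,z in[("near end",(260,117),.13),("near end dark",(260,108),.13),("edge 150",(259.8,150),.13),("edge 190",(259,190),.13),("white tip",(238,194),.18),("red tip",(284,194),.18),("pin near",(261,210),.217)]:
    print(n,onz("wrist",uv,z,s).round(4))
```

```text
112 [(252, [43, 83, 144]), (254, [44, 84, 145]), (256, [52, 90, 144]), (258, [120, 148, 161]), (260, [126, 151, 164]), (262, [72, 107, 143]), (264, [34, 69, 120]), (266, [43, 83, 141])] bright 258 261
118  bright 256 262
125  bright 256 262
150 [(252, [44, 83, 148]), (254, [43, 82, 142]), (256, [216, 223, 226]), (258, [249, 251, 249]), (260, [247, 250, 248]), (262, [103, 123, 150]), (264, [35, 59, 102]), (266, [37, 73, 125])] bright 256 261
175  bright 256 261
190  bright 256 260
196  bright 255 260
200  bright 255 260
204  bright 255 260
192 red 281 287 white 233 240
195 red 278 287 white 233 242
198 red 276 287 white 233 244
202 red 274 287 white 234 247
206 red 271 287 white 234 249
210 red 269 287 white 234 253
216 red 269 286 white 234 253
near end [ 0.5494 -0.1389  0.13  ]
near end dark [ 0.5494 -0.1325  0.13  ]
edge 150 [ 0.5493 -0.1631  0.13  ]
edge 190 [ 0.5487 -0.1947  0.13  ]
white tip [ 0.5358 -0.1806  0.18  ]
red tip [ 0.5645 -0.1806  0.18  ]
pin near [ 0.5501 -0.1763  0.217 ]
```

```bash
python3 -m creep '[0,-1.2,0,0,0,0.015,-1,0,0,10,0,0,0,-1,0,0,12,0,0,0,-1,0,0,12,0,0,0,-1,0,0,10,0,0,0,-1,0,0,8,0,0,0,-1,0,0,6,0,0,0,-1,0,0,3,0,0,0,-1,0,0,0,0,0,0,-1,0,0,0,0,0,0,-1,0,0,0,0,0,0,-1]'
python3 - <<'E'
from h import *
s=env.observe(); w=vision.read_camera("wrist");a=vision.read_camera("scene");np.save("s4.npy",s,allow_pickle=True)
cv2.imwrite("pics/w4raw.png",w[...,::-1]);cv2.imwrite("pics/s4raw.png",a[...,::-1])
K=cv2.resize(a[95:215,145:245],(500,600),interpolation=cv2.INTER_CUBIC)
W=cv2.resize(w[90:390,185:335],(300,600),interpolation=cv2.INTER_CUBIC)
cv2.imwrite("pics/c4.png",np.hstack([W,K])[...,::-1])
E
```

```text
time_s: 7.8
tcp_pos: [0.5499, -0.1985, 0.1689]
ee_rot: [0.0, 0.714, 0.7, 0.0]
contact_force: [1.1, 0.1, -0.4]
opening: 0.0235
grip_force: 61.4
```

View pics/c4.png

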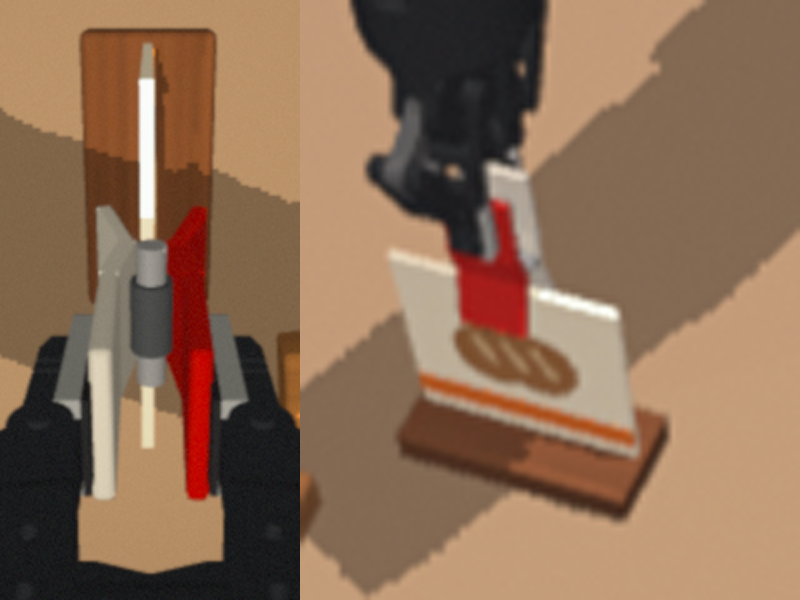

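The clip is open astride the card, with red on the picture side. The card runs down crop column 147 between the jaws (97–208), well clear of both. The red jaw's lower edge at about (495,333) is below the card's top edge and parallel to it. I'll check depth and centring numerically.

Run:
```python
from h import *
s=np.load("s4.npy",allow_pickle=True).item()
for uv in((184,161.6),(176.6,158.6),(190.6,162.4)):
    o,d=ray("scene",uv); 
    for X in(.563,.5655): print(uv,X,(o+d*(X-o[0])/d[0]).round(4))
w=lambda x,y:(185+x/2,90+y/2)
for n,uv,z in[("card",w(147.5,150),.13),("card end",w(147.5,78),.13),("card far end",w(148,447),.13),("wtip",w(97,207),.116),("rtip",w(208,207),.116),("pin",w(151.5,315),.152)]:
    print(n,onz("wrist",uv,z,s).round(4))
```

```text
(184, 161.6) 0.563 [ 0.563  -0.1994  0.1061]
(184, 161.6) 0.5655 [ 0.5655 -0.1978  0.1095]
(176.6, 158.6) 0.563 [ 0.563  -0.2184  0.1105]
(176.6, 158.6) 0.5655 [ 0.5655 -0.2167  0.1139]
(190.6, 162.4) 0.563 [ 0.563  -0.1815  0.1097]
(190.6, 162.4) 0.5655 [ 0.5655 -0.18    0.1131]
card [ 0.5489 -0.1597  0.13  ]
card end [ 0.5493 -0.1393  0.13  ]
card far end [ 0.547  -0.2628  0.13  ]
wtip [ 0.5324 -0.1816  0.116 ]
rtip [ 0.5676 -0.1822  0.116 ]
pin [ 0.5493 -0.2008  0.152 ]
```

```bash
python3 -m creep '[0,-1.5,-1.5,0,0,0,-1,0,0,0,0,0,0,-1,0,0,0,0,0,0,-1,0,0,0,0,0,0,-1,0,0,0,0,0,0,-1,0,0,0,0,0,0,-1]'
python3 - <<'E'
from cell import job
print(job.close_job())
E
```

```text
time_s: 8.4
tcp_pos: [0.5481, -0.1983, 0.1698]
ee_rot: [-0.0, 0.714, 0.7, -0.0]
contact_force: [0.3, -1.4, -0.1]
opening: 0.024
grip_force: 61.4
the job is handed in; nothing more can be done
None
```

The job is handed in: the gripper holds the red-and-white clip squeezed open and upright over the middle of the card, red lever on the picture side, with about 15 mm of card between the jaws. By my measurements neither jaw touches the card, and nothing else was touched.

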